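# Refill the capsule hopper and set the drip tray home

## Task

Get the coffee machine ready for its test run: swing the capsule hopper's lid up to vertical on its hinge pins, lift it straight up off them and lay it flat in the middle of the rubber mat, then put every capsule lying on the bench into the hopper. Also push the drip tray, without lifting it and with the cup left standing in the middle of it, up flush against the machine base and centred under the outlet. Leave the tools and other parts on the bench where they are.

Things in the scene. Friction and masses are not known exactly. Their poses are not given: they have to be found in the camera images.
- hopper: Capsule hopper: black open-topped plastic box fixed to the bench, 130 mm (its x) by 170 mm (its y), 70 mm tall, walls and floor 5 mm, covered at the start by the grey lid. Origin: centre of its underside. Its -x side faces the robot; on its +x side two brackets (8 mm thick, at y = +-34 mm, up to 80 mm high) carry the hinge pins. It may be on either side of the bench.
- hopper_pins (a point): Hinge axis of the hopper: 83 mm to +x of its origin, 74 mm above the bench, midway between the two level steel pins. The pins are 8 mm thick, along the hopper's y, from 38 to 62 mm either side of this point. The hinge turns freely: the lid falls shut if let go early. Turned up 90 degrees, the hooks' slots open downwards and the lid lifts off (15 mm clears the pins).
- lid: Loose grey lid, 0.25 kg: plate 132 x 170 x 8 mm (x -150 to -18, z -4 to 4 mm). Origin: on its hinge axis, midway between its two fork hooks at y = +-49 mm (18 wide, 21 thick, slot 11 mm, mouth to the lid's +x, prongs 10 mm past the axis). Axes: -x along the plate to its free edge, z out of its top face. Shut: axes parallel to the hopper's, origin on the pins.
- lid_bar (a point): Middle of the lid's handle: a round steel bar 10 mm thick along the lid's y, 80 mm free between its arms, out beyond the plate's free edge (40 mm gap): at x = -195, z = +14 mm in the lid's frame. Held lightly (6 to 12 N) it turns in the fingers; squeezed hard it does not. 88 mm above the bench when shut; 26 mm above what the lid lies on when laid flat, top up.
- lid_mid (a point): Centre of the lid's plate, at x = -83 mm in the lid's frame, 12 mm above what the lid lies on, top up. A rib under the free edge (x = -137 mm, down to z = -12 mm) drops inside the hopper's front wall and keeps the shut lid from sliding off. At vertical the bar is on top and the lid's top face looks to the hopper's +x.
- mat: Flat black rubber mat fixed on the bench, 240 x 240 x 3 mm, for the lid. Origin: centre of its underside. It lies on the other side of the bench from the hopper.
- chassis: The coffee machine's base, housing off, fixed: dark steel block 190 mm deep, 270 wide, 55 tall. Origin: on the bench at the middle of its front face, which looks to its -x, to the robot. An arm on a post, 50 mm wide, reaches 65 mm out over the bench before that face, its underside 120 mm and the two outlet spouts 108 mm above the bench.
- dock (a point): On the bench under the outlet, 61 mm in front of the middle of the machine base's front face: the drip tray's centre belongs here.
- tray: Drip tray, loose: black slab with thin steel slats, 120 mm (its x) by 140 mm (its y) by 18 mm high, about 0.4 kg, lying in front of the machine base. Origin: centre of its underside. Its +x side belongs against the base's front face.
- cup: Small white cup, loose, 60 mm wide at the rim, 50 mm tall, 0.12 kg, standing near the middle of the drip tray. Origin: centre of its underside.
- capsule0: A coffee capsule of plain aluminium, 15 g: a slightly tapered cup 28 mm tall, standing on its 37 mm rim (2 mm thick), 33 mm wide just above it and 29 mm near the top. Origin: centre of the rim's underside; z up along its axis. Three to five of the five are present, on the bench; an absent one reads None.
- capsule1: A coffee capsule of plain aluminium, 15 g: a slightly tapered cup 28 mm tall, standing on its 37 mm rim (2 mm thick), 33 mm wide just above it and 29 mm near the top. Origin: centre of the rim's underside; z up along its axis. Three to five of the five are present, on the bench; an absent one reads None.
- capsule2: A coffee capsule of plain aluminium, 15 g: a slightly tapered cup 28 mm tall, standing on its 37 mm rim (2 mm thick), 33 mm wide just above it and 29 mm near the top. Origin: centre of the rim's underside; z up along its axis. Three to five of the five are present, on the bench; an absent one reads None.
- capsule3: A coffee capsule of plain aluminium, 15 g: a slightly tapered cup 28 mm tall, standing on its 37 mm rim (2 mm thick), 33 mm wide just above it and 29 mm near the top. Origin: centre of the rim's underside; z up along its axis. Three to five of the five are present, on the bench; an absent one reads None.
- capsule4: A coffee capsule of plain aluminium, 15 g: a slightly tapered cup 28 mm tall, standing on its 37 mm rim (2 mm thick), 33 mm wide just above it and 29 mm near the top. Origin: centre of the rim's underside; z up along its axis. Three to five of the five are present, on the bench; an absent one reads None.
Mind the look-alikes: they are no part of the job. What is shaped like the capsule0 but green is not meant. What is shaped like the capsule1 but brown is not meant.

How it is judged:
On the way, in this order (a step that is already met when the one before it is completed fails the run):
1. the lid is swung up to vertical (within about 10 degrees) while still hooked on its pins (angle between lid's own z axis and vertical between 1.39 and 1.75 rad and distance between lid and hopper_pins below 0.01 m), for 0.2 s.
2. still upright, the lid is lifted up clear of its pins (angle between lid's own z axis and vertical between 1.2 and 1.94 rad and z of lid in the frame of hopper above 0.1 m and horizontal distance between lid and hopper_pins below 0.05 m), for 0.1 s.
At the end, for the whole second after the job is handed in: Lid flat (0.2 rad, either face up), plate centre within 50 mm of the mat's; all capsules at rest in the hopper, below 55 mm; tray on the bench, centre within 16 mm of the dock point, within 0.12 rad of square; cup upright (0.15 rad) within 30 mm of the tray's centre; all at rest (horizontal distance between lid_mid and mat below 0.05 m and (angle between lid's own z axis and vertical below 0.2 rad or angle between lid's own z axis and vertical above 2.94 rad) and height (world z) of lid_mid below 0.04 m and linear speed of each of lid, capsule0, capsule1, capsule2, capsule3, capsule4 below 0.03 m/s and x of capsule0 in the frame of hopper between -0.065 and 0.065 m and y of capsule0 in the frame of hopper between -0.085 and 0.085 m and z of capsule0 in the frame of hopper between -0.005 and 0.055 m and x of capsule1 in the frame of hopper between -0.065 and 0.065 m and y of capsule1 in the frame of hopper between -0.085 and 0.085 m and z of capsule1 in the frame of hopper between -0.005 and 0.055 m and x of capsule2 in the frame of hopper between -0.065 and 0.065 m and y of capsule2 in the frame of hopper between -0.085 and 0.085 m and z of capsule2 in the frame of hopper between -0.005 and 0.055 m and x of capsule3 in the frame of hopper between -0.065 and 0.065 m and y of capsule3 in the frame of hopper between -0.085 and 0.085 m and z of capsule3 in the frame of hopper between -0.005 and 0.055 m and x of capsule4 in the frame of hopper between -0.065 and 0.065 m and y of capsule4 in the frame of hopper between -0.085 and 0.085 m and z of capsule4 in the frame of hopper between -0.005 and 0.055 m and horizontal distance between tray and dock below 0.016 m and angle between the x axis of tray and the x axis of chassis, either way round below 0.12 rad and height (world z) of tray below 0.01 m and linear speed of each of tray, cup below 0.02 m/s and angle between cup's own z axis and vertical below 0.15 rad and horizontal distance between cup and tray below 0.03 m); the robot touches nothing.
It fails at once if the cup is tipped over (angle between cup's own z axis and vertical above 0.5 rad).
It fails at once if the drip tray is lifted off the bench (height (world z) of tray above 0.025 m).
It fails at once if a bystander (screwdriver, brush, jar, steel jug, rubber ring, white collar) is shoved more than 4 cm (distance of any of screwdriver, brush, jar, pitcher, gasket, collar from where it was at the start of the episode above 0.04 m).
Of capsule0, capsule1, capsule2, capsule3, capsule4 only 3 to 5 are there at a start; the rules pass over those that are not, and their reading is None.
At some moment in a run one of capsule0, capsule1, capsule2, capsule3, capsule4 may be knocked a few centimetres aside while the robot is not near it.
It also fails if it takes over 210 s, if anything falls off the work surface, if the arm or the gripper's body presses on something with over 40 N, if the wrist force passes 120 N, or if a joint passes its speed limit or range.

## Robot

A 6-joint arm with a two-finger parallel gripper is mounted at the origin on the work surface. World frame = base frame: x ahead of the robot, y to its left, z up, the work surface at z = 0. Lengths are in m, angles in rad, forces in N, time in s.
With the tool pointing down it reaches from about 0.275 to 0.85 m from the base axis. Payload 5.2 kg.
Tool frame: the origin (TCP) lies at the very end of the fingers, on their centre line; the grasp point (between the pads) lies behind it (manip.grasp_offset is the z of the grasp point in the tool frame, in m); z points along the fingers, y is the line along which they close (so a half turn about z gives the same grasp; the last joint's range is limited). The gripper opens to 85 mm and grips with 20 to 120 N. Pads are 22 mm wide; open, the fingers measure 114 mm over their backs; the gripper's body (76 mm by 85 mm) begins 54 mm behind the grasp point. The pads swing forward as they close: fully open they stand 13 mm farther back than shut.
Start: joints at [-1.511, 0.259, 1.535, -0, 1.348, -0.203], TCP at [0.143, -0.531, 0.231] pointing down, gripper open.
Joint ranges: [-3.14, 3.14], [-0.91, 2.08], [0.19, 2.58], [-1.22, 4.36], [0.22, 2.71], [-3.12, 3.12]. Speed limits (rad/s): [2.57, 2.57, 3.14, 3.14, 3.14, 3.14].

## Interface

Orientations are given as a 3x3 rotation matrix whose columns are the frame's x, y, z axes.
In Python, from workcell import manip gives the robot as it stands.
- The arm moves only by the tool apply_moves, never from a script. Its argument "commands" is a list of rows, each a list of 5 numbers: the closure, from 0 (fully open) to 1 (shut), then the shift along the world's x, y, z in m, then the turn about the world's z in rad. A call has 1 to 12 rows; each row is the pose to reach, as a shift and turn from the pose commanded when the call began; what a row does not reach only later rows make up. A row lasts 1/10 s, in which the tool goes at most 50 mm and 8.59 degrees, less where a joint would pass 70% of its speed; a pose out of reach is approached as far as the arm can. A call with a gripper value outside its range is refused whole. The fingers move at their own pace and stop on an object; "newtons" is the grip in N (left out, the last holds). Time passes only in rows, so rows that repeat a pose let the fingers close. It gives the time, the measured TCP pose, the force, the opening and the grip force at its end, in the units of the state.
- manip.read_state(): the state, without advancing time (a new reading comes with each control period).
- manip.capture(name): name is "side" or "top"; returns a dict with "pixels" (420x560x3 uint8, blue, green, red), "camera_matrix" (3x3 intrinsics, pixels), "dist" ([k1, k2, p1, p2, k3] as OpenCV has them; the pictures are not rectified), "extrinsics" (4x4, takes a point from world to camera coordinates). Camera axes: x right, y down, z forward; pixel columns grow to the right and rows downward; lengths in m; the calibration is good to about 2 mm. A picture is of the moment at which its call begins. There is no depth.
- manip.sign_off(): hands the job in; it is judged then, once.
The state is a dict: "time": time; "qpos": joint angles; "joint_velocities": joint speeds; "joint_torque": joint torques, N m; "ee_pos": TCP position; "orientation": TCP orientation; "wrist_force": force on the tool from outside, world axes, zero at the start; "wrist_torque": the same for the moment, N m; "finger_gap": finger opening in m; "grasp_force": force on a finger pad.
Only numpy, scipy, OpenCV 4.12 (cv2) and the standard library are available. Lean on these libraries where they do the work, as an engineer would, in place of code of your own. Each camera call takes 0.05 s, during which the arm holds its last target. There are 200 camera calls.

## Working session

There is one attempt and no reset: what is moved stays moved. The work goes in short steps, Python scripts to look and compute and a tool call to move; the robot and the scene stay as the last step left them, time stands still between calls to the robot, and variables do not carry over. Pictures are saved under pics/ and viewed, at most 14 in all, crops included, and the job is handed in when it is done.

Besides the shell and the picture viewer there is one more tool, called by a JSON object that holds its "op" and its "data". apply_moves: Moves the arm, as the interface text tells. Its arguments: {"type":"object","properties":{"commands":{"type":"array"},"newtons":{"type":"number"}},"required":["commands"]}

```bash
ls; mkdir -p pics
cat > h.py <<'E'
import numpy as np, cv2
from workcell import manip
def cap(n,f=None):
    c=manip.capture(n)
    if f: cv2.imwrite('pics/'+f,c['pixels'])
    return c
def ray(c,uv):
    p=cv2.undistortPoints(np.array([[uv]],float),np.array(c['camera_matrix']),np.array(c['dist']))[0,0]
    E=np.array(c['extrinsics']);R=E[:3,:3];t=E[:3,3]
    return -R.T@t, R.T@np.array([p[0],p[1],1.])
def onz(c,uv,z):
    o,d=ray(c,uv); return o+d*(z-o[2])/d[2]
def proj(c,P):
    E=np.array(c['extrinsics']);r,_=cv2.Rodrigues(E[:3,:3])
    return cv2.projectPoints(np.array(P,float).reshape(-1,1,3),r,E[:3,3],np.array(c['camera_matrix']),np.array(c['dist']))[0][:,0]
E
python3 - <<'E'
from h import *
a=cap('top','t0.png');b=cap('side','s0.png')
for c in(a,b): print(ray(c,(280,210)))
s=manip.read_state();print(s['time'],s['ee_pos'],s['orientation'],s['finger_gap'],manip.grasp_offset)
E
```

```text
pics
(array([ 0.4469115 , -0.02378868,  1.0616976 ]), array([ 0.06302684, -0.00998957, -0.99822167]))
(array([-0.0181807 ,  0.50986641,  0.49672059]), array([ 0.61410143, -0.61519173, -0.49440381]))
0.1 [ 0.14288125 -0.53064069  0.23056467] [[ 9.65661320e-01  2.59804170e-01 -8.90251543e-05]
 [ 2.59803961e-01 -9.65659981e-01  1.64435869e-03]
 [ 3.41243216e-04 -1.61102267e-03 -9.99998644e-01]] 0.08523575865746824 -0.0187
```

View pics/t0.png

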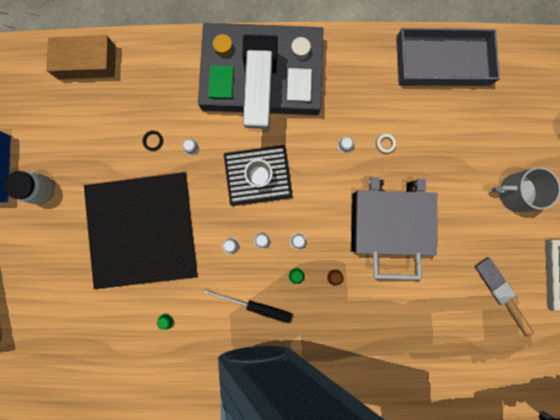

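View pics/s0.png

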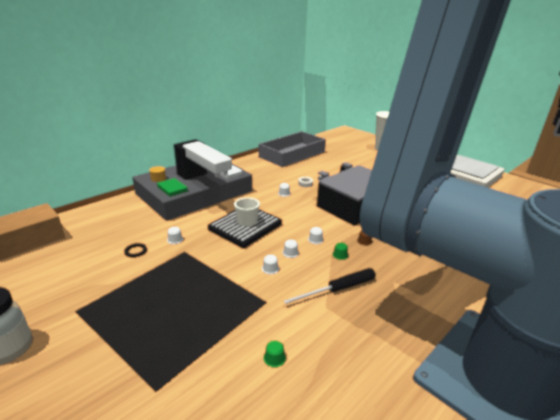

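The top view shows the hopper with its lid on the right: plate about (353–437, 190–256), handle bar about (377–420, 278). The mat is at about (140, 230), the tray at about (258, 175) with the cup on it, and the base front is at row 110. There are five aluminium capsules, at (190,146), (346,144), (230,246), (262,240) and (298,241). The white collar (386,144), green and brown caps, ring, screwdriver, brush, jug and jar are bystanders.

Run:
```python
from h import *
c=cap('top'); im=c['pixels']; hsv=cv2.cvtColor(im,cv2.COLOR_BGR2HSV)
S,V=hsv[...,1],hsv[...,2]
gray=((S<70)).astype(np.uint8)
def comp(m,box):
    x0,y0,x1,y1=box; k=np.zeros_like(m); k[y0:y1,x0:x1]=m[y0:y1,x0:x1]
    cs,_=cv2.findContours(k,cv2.RETR_EXTERNAL,cv2.CHAIN_APPROX_NONE)
    return max(cs,key=cv2.contourArea)
for n,(u,v) in enumerate([(190,146),(346,144),(230,246),(262,240),(298,241)]):
    m=((S<60)&(V>90)).astype(np.uint8)
    q=comp(m,(u-14,v-14,u+14,v+14)); (x,y),r=cv2.minEnclosingCircle(q)
    print('cap',n,(x,y),r,onz(c,(x,y),.014).round(4))
def rect(name,m,box,z):
    q=comp(m,box); r=cv2.minAreaRect(q); P=np.array([onz(c,p,z)[:2] for p in cv2.boxPoints(r)])
    e=P-np.roll(P,1,0); print(name,P.mean(0).round(4),np.linalg.norm(e,axis=1).round(3),np.degrees(np.arctan2(e[:,1],e[:,0])).round(1), cv2.boxPoints(r).round().tolist())
dark=((V<60)).astype(np.uint8)
rect('mat',dark,(75,165,205,295),.003)
rect('tray',cv2.morphologyEx(((V<75)|(S<60)).astype(np.uint8),cv2.MORPH_CLOSE,np.ones((3,3))),(215,138,300,212),.018)
rect('chassis',((S<70)&(V<110)).astype(np.uint8),(190,15,330,122),.055)
lid=((S<70)&(V>60)).astype(np.uint8)
rect('lid',cv2.morphologyEx(lid,cv2.MORPH_OPEN,np.ones((15,15))),(345,175,445,290),.078)
q=comp(((S<60)&(V>110)).astype(np.uint8),(225,150,292,200)); (x,y),r=cv2.minEnclosingCircle(q);print('cup',x,y,r,onz(c,(x,y),.068))
for nm,z in(('bar',.088),):
    for v in(262,268,272,274,276,278,280,282): print(v,''.join('%4d'%V[v,u] for u in range(366,430,3)))
big=cv2.resize(im[120:300,140:460],None,fx=2.5,fy=2.5,interpolation=cv2.INTER_CUBIC);cv2.imwrite('pics/t1.png',big)
```

```text
cap 0 (190.2391357421875, 146.2391357421875) 8.14719295501709 [0.6591 0.166  0.014 ]
cap 1 (345.125, 144.21875) 8.066293716430664 [ 0.6593 -0.1822  0.014 ]
cap 2 (229.9375, 245.3125) 7.967318058013916 [0.4361 0.0772 0.014 ]
cap 3 (261.5, 240.5) 7.905794143676758 [0.4461 0.0073 0.014 ]
cap 4 (297.75, 241.0) 8.004005432128906 [ 0.4441 -0.0726  0.014 ]
mat [0.4719 0.2843] [0.239 0.241 0.236 0.237] [   7.7  -84.2 -173.2   96.5] [[82.0, 184.0], [185.0, 172.0], [197.0, 276.0], [94.0, 288.0]]
tray [0.5918 0.0146] [0.12  0.139 0.12  0.138] [   7.4  -83.  -173.2   97. ] [[223.0, 152.0], [285.0, 144.0], [292.0, 197.0], [230.0, 205.0]]
chassis [0.8184 0.0052] [0.266 0.213 0.273 0.212] [ 86.6  -2.  -93.7 176.2] [[197.0, 115.0], [202.0, 22.0], [324.0, 27.0], [320.0, 120.0]]
lid [ 0.4805 -0.2758] [0.131 0.17  0.132 0.168] [ -1.3 -90.6 178.1  89.1] [[356.0, 191.0], [436.0, 191.0], [436.0, 254.0], [356.0, 254.0]]
cup 257.0 172.0 31.622875213623047 [0.59073783 0.01397549 0.068     ]
262  171 170 174 172 123 192 185 192 190 190 187 194 194 185 166 193 160 139 157 196 197 198
268  192 181 176 172 123 180 172 171 176 177 176 177 181 171 171 191 161 136 160 190 188 188
272  191 188 188 171 131 193 192 190 189 193 192 191 194 192 194 192 162 128 163 194 195 194
274  210 212 206 173 137 150 148 154 148 167 159 161 183 182 180 182 149 122 165 204 206 206
276  205 206 196 171 180 178 178 178 178 175 180 176 172 169 169 164 169 164 167 196 197 195
278  193 196 196 143 132 134 139 136 141 140 144 147 152 154 154 159 159 162 156 199 199 200
280  195 199 202 171 126 116 124 118 116 124 124 124 128 131 126 126 121 104 180 212 211 210
282  195 201 205 205 202 200 203 204 205 207 207 207 209 207 210 207 197 182 212 211 209 210
```

View pics/t1.png

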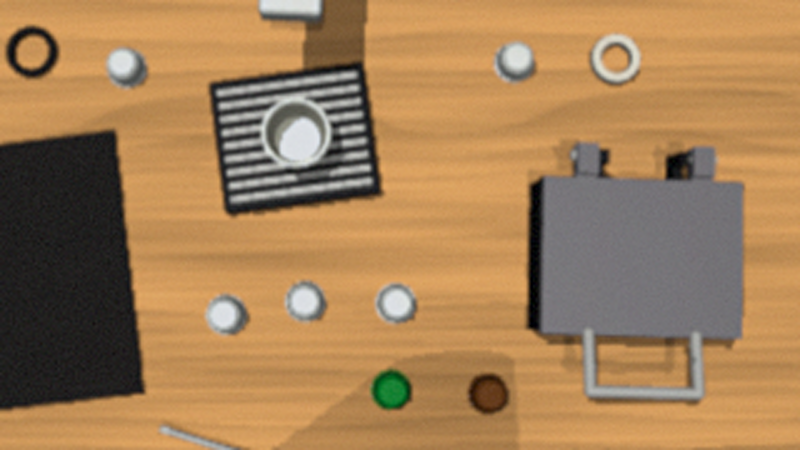

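The crop confirms the lid plate corners at about (545,178), (743,183), (741,338) and (540,331), and the bar at (590–700, 395) in crop pixels. The hopper yaw is small. Next I measure its corners and the base's front edge.

Run:
```python
from h import *
c=cap('top'); im=c['pixels']
cv2.imwrite('pics/t2.png',cv2.resize(im[15:145,190:350],None,fx=4,fy=4,interpolation=cv2.INTER_CUBIC))
f=lambda p:(p[0]/2.5+140-.3,p[1]/2.5+120-.3)
P=np.array([onz(c,f(p),.078)[:2] for p in[(545,178),(743,183),(741,338),(540,331)]])
print(P.round(4),P.mean(0));print([np.degrees(np.arctan2(*(P[i]-P[j])[::-1])).round(2) for i,j in((0,3),(1,2),(0,1),(3,2))])
for p in[(590,394),(700,396)]: print('bar',onz(c,f(p),.088))
```

```text
[[ 0.5472 -0.1965]
 [ 0.5413 -0.3642]
 [ 0.4116 -0.3582]
 [ 0.4199 -0.1894]] [ 0.48000103 -0.27708273]
[np.float64(-3.17), np.float64(-2.68), np.float64(88.0), np.float64(87.16)]
bar [ 0.36815547 -0.22791888  0.088     ]
bar [ 0.36494132 -0.31912302  0.088     ]
```

View pics/t2.png

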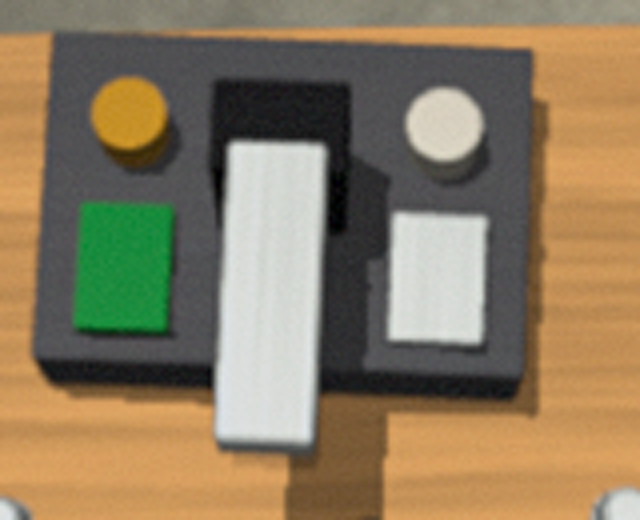

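{"op": "apply_moves", "data": {"commands": [[0.6,0.04,0.04,0.03,0.14],[0.6,0.08,0.08,0.03,0.28],[0.6,0.12,0.12,0.03,0.42],[0.6,0.15,0.16,0.03,0.56],[0.6,0.18,0.2,0.03,0.7],[0.6,0.2,0.23,0.03,0.84],[0.6,0.22,0.25,0.03,0.98],[0.6,0.226,0.257,0.03,1.12],[0.6,0.226,0.257,0.03,1.26],[0.6,0.226,0.257,0,1.28],[0.6,0.226,0.257,0,1.28],[0.6,0.226,0.257,0,1.28]], "newtons": 10}}

```text
time: 1.4
ee_pos: [0.3686, -0.2737, 0.2312]
orientation: [[0.029, 1.0, -0.001], [1.0, -0.029, 0.001], [0.001, -0.001, -1.0]]
wrist_force: [0.0, 0.3, 0.5]
finger_gap: 0.0341
grasp_force: 0.0
```

{"op": "apply_moves", "data": {"commands": [[0.6,-0.0015,0,-0.04,-0.015],[0.6,-0.0015,0,-0.08,-0.015],[0.6,-0.0015,0,-0.12,-0.015],[0.6,-0.0015,0,-0.16,-0.015],[0.6,-0.0015,0,-0.161,-0.015],[1,-0.0015,0,-0.161,-0.015],[1,-0.0015,0,-0.161,-0.015],[1,-0.0015,0,-0.161,-0.015],[1,-0.0015,0,-0.161,-0.015],[1,-0.0015,0,-0.161,-0.015]], "newtons": 10}}

```text
time: 2.4
ee_pos: [0.3684, -0.2756, 0.0719]
orientation: [[0.043, 0.999, 0.003], [0.999, -0.043, -0.004], [-0.003, 0.003, -1.0]]
wrist_force: [1.4, -2.3, 7.0]
finger_gap: 0.0088
grasp_force: 21.5
```

Run:
```python
from h import *
c=cap('top'); s=cap('side','s1.png')
f=lambda p:(p[0]/4+190-.4,p[1]/4+15-.4)
P=np.array([onz(c,f(p),.055)[:2] for p in[(36,357),(522,377),(531,50),(53,33)]])
print(P.round(4),np.linalg.norm(P-np.roll(P,1,0),axis=1),[np.degrees(np.arctan2(*(P[i]-P[j])[::-1])).round(2) for i,j in((0,1),(3,2),(3,0),(2,1))])
m=(P[0]+P[1])/2; 
a=np.arctan2(*(P[0]-P[1])[::-1])-np.pi/2; print('front',m,'yaw',a,'dock',m-.061*np.array([np.cos(a),np.sin(a)]))
# arc table: bar relative hinge, start pos = current
h=np.array([.563,-.2805]);psi=-.045
st=manip.read_state();print(st['ee_pos'],st['finger_gap'])
R=np.hypot(.195,.014);a0=np.arctan2(.014,.195)
for d in range(0,96,6):
    th=np.radians(d); ang=a0+th
    dx=-R*np.cos(ang)+.195; dz=R*np.sin(ang)-.014
    print(d,(dx*np.cos(psi)).round(4),(dx*np.sin(psi)).round(4),dz.round(4))
```

```text
[[ 0.7445  0.141 ]
 [ 0.7296 -0.1236]
 [ 0.9166 -0.1331]
 [ 0.9311  0.1333]] [0.1867606  0.26500065 0.18731064 0.26670462] [np.float64(86.77), np.float64(86.89), np.float64(-2.37), np.float64(-2.89)]
front [0.73704235 0.00868038] yaw -0.0564329595586317 dock [0.67613946 0.01212096]
[ 0.36845013 -0.2755458   0.0718818 ] 0.009066104589454468
0 0.0 -0.0 -0.0
6 0.0025 -0.0001 0.0203
12 0.0072 -0.0003 0.0402
18 0.0139 -0.0006 0.0596
24 0.0225 -0.001 0.0781
30 0.0331 -0.0015 0.0956
36 0.0454 -0.002 0.1119
42 0.0594 -0.0027 0.1269
48 0.0748 -0.0034 0.1403
54 0.0916 -0.0041 0.152
60 0.1095 -0.0049 0.1619
66 0.1283 -0.0058 0.1698
72 0.1479 -0.0067 0.1758
78 0.168 -0.0076 0.1796
84 0.1883 -0.0085 0.1814
90 0.2088 -0.0094 0.181
```

View pics/s1.png

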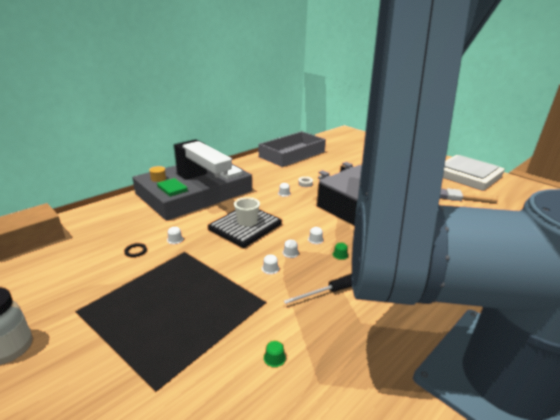

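The side view has the arm covering the bar grip; the capsules and tray are unmoved. I start the swing up along the arc.

{"op": "apply_moves", "data": {"commands": [[1,0.001,0,0.01,0],[1,0.0025,0,0.02,0],[1,0.005,0,0.03,0],[1,0.0072,-0.0003,0.04,0],[1,0.0105,-0.0005,0.05,0],[1,0.014,-0.0006,0.0596,0],[1,0.018,-0.0008,0.069,0],[1,0.0225,-0.001,0.078,0],[1,0.0278,-0.0012,0.087,0],[1,0.033,-0.0015,0.0956,0],[1,0.033,-0.0015,0.0956,0]], "newtons": 10}}

```text
time: 3.6
ee_pos: [0.4009, -0.2759, 0.1671]
orientation: [[0.042, 0.999, 0.001], [0.999, -0.042, -0.001], [-0.001, 0.001, -1.0]]
wrist_force: [-0.0, -0.2, -1.8]
finger_gap: 0.0092
grasp_force: 21.1
```

Run:
```python
from h import *
c=cap('top')
cv2.imwrite('pics/t3.png',cv2.resize(c['pixels'][130:310,320:480],None,fx=3,fy=3))
s=manip.read_state();print(s['ee_pos'],s['finger_gap'],s['grasp_force'],s['wrist_force'],s['orientation'][:,1])
```

```text
[ 0.40041625 -0.27556717  0.1663716 ] 0.008895343519146857 21.10368311405182 [ 0.12821841  0.66555073 -2.09383145] [ 9.99097469e-01 -4.24763096e-02 -1.04012823e-04]
```

View pics/t3.png

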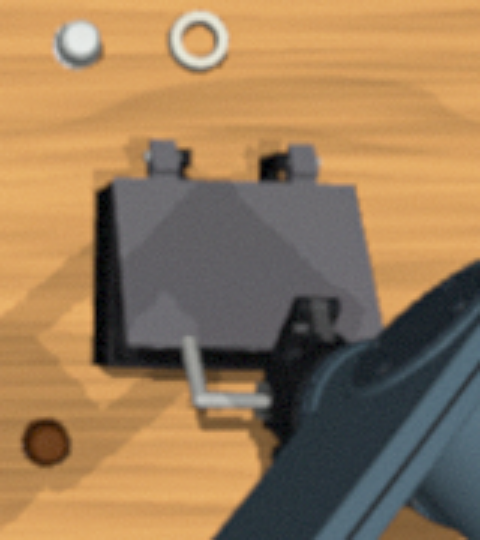

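{"op": "apply_moves", "data": {"commands": [[1,0.006,-0.0003,0.0083,0],[1,0.0124,-0.0005,0.0163,0],[1,0.0192,-0.0008,0.024,0],[1,0.0264,-0.0012,0.0313,0],[1,0.034,-0.0015,0.0382,0],[1,0.0418,-0.0019,0.0447,0],[1,0.05,-0.0022,0.0508,0],[1,0.0586,-0.0026,0.0564,0],[1,0.0675,-0.003,0.0616,0],[1,0.0765,-0.0034,0.0663,0],[1,0.0858,-0.0039,0.0705,0],[1,0.0953,-0.0043,0.0742,0]]}}

```text
time: 4.85
ee_pos: [0.4965, -0.2801, 0.241]
orientation: [[0.043, 0.999, 0.0], [0.999, -0.043, -0.001], [-0.001, 0.0, -1.0]]
wrist_force: [-2.4, 0.3, 3.7]
finger_gap: 0.009
grasp_force: 21.1
```

{"op": "apply_moves", "data": {"commands": [[1,0.0098,-0.0004,0.0031,0],[1,0.0196,-0.0009,0.006,0],[1,0.0296,-0.0013,0.0081,0],[1,0.0397,-0.0018,0.0098,0],[1,0.0498,-0.0022,0.011,0],[1,0.06,-0.0027,0.0116,0],[1,0.0702,-0.0031,0.0116,0],[1,0.0805,-0.0036,0.0112,0],[1,0.0805,-0.0036,0.0112,0],[1,0.0805,-0.0036,0.0112,0],[1,0.0805,-0.0036,0.0112,0]]}}

```text
time: 5.95
ee_pos: [0.5759, -0.2834, 0.2509]
orientation: [[0.043, 0.999, -0.001], [0.999, -0.043, 0.0], [0.0, -0.001, -1.0]]
wrist_force: [-0.2, -0.7, 0.5]
finger_gap: 0.0093
grasp_force: 21.6
```

Run:
```python
from h import *
c=cap('top');d=cap('side')
a=cv2.resize(c['pixels'][130:310,320:480],(400,450));b=cv2.resize(d['pixels'][70:250,250:410],(400,450))
cv2.imwrite('pics/t4.png',np.hstack([a,b]))
s=manip.read_state();print(s['ee_pos'],s['finger_gap'],s['grasp_force'],s['wrist_force'],s['orientation'][:,1])
```

```text
[ 0.57573652 -0.28336139  0.25093792] 0.008855935450305387 21.53563767671585 [-0.44420487 -0.38358837 -0.03353773] [ 9.99066755e-01 -4.31864200e-02 -7.43147638e-04]
```

View pics/t4.png

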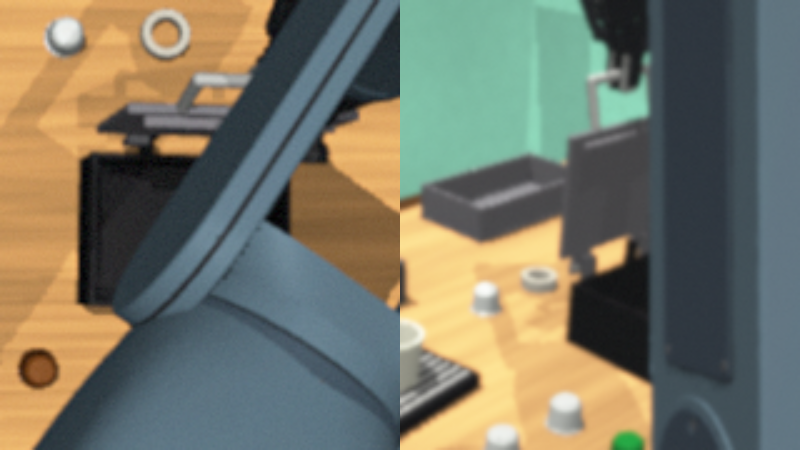

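The lid stands vertical over the hinge brackets, with the bar on top in the fingers. I squeeze hard and lift straight up.

{"op": "apply_moves", "data": {"commands": [[1,0,0,0,0],[1,0,0,0,0],[1,0,0,0,0],[1,0,0,0.01,0],[1,0,0,0.02,0],[1,0,0,0.03,0],[1,0,0,0.04,0],[1,0,0,0.05,0],[1,0,0,0.06,0],[1,0,0,0.07,0],[1,0,0,0.08,0],[1,0,0,0.08,0]], "newtons": 90}}

```text
time: 7.25
ee_pos: [0.5768, -0.2839, 0.3334]
orientation: [[0.043, 0.999, 0.003], [0.999, -0.043, -0.002], [-0.002, 0.003, -1.0]]
wrist_force: [1.3, -0.7, -1.7]
finger_gap: 0.0069
grasp_force: 88.0
```

Run:
```python
from h import *
d=cap('side')
cv2.imwrite('pics/s5.png',cv2.resize(d['pixels'][30:250,250:420],None,fx=2,fy=2))
s=manip.read_state();print(s['ee_pos'],s['finger_gap'],s['grasp_force'],s['wrist_force'])
```

```text
[ 0.57651126 -0.28374163  0.33230069] 0.007092739660563718 87.97615885734558 [ 0.02374264 -0.6470176  -1.98515134]
```

View pics/s5.png

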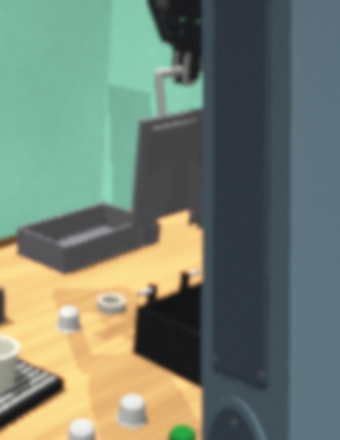

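The lid hangs upright and clear of the pins. Now carry it to the mat.

{"op": "apply_moves", "data": {"commands": [[1,0,0.01,0,0],[1,0,0.025,0,0],[1,0,0.045,0,0],[1,0,0.07,0,0],[1,0,0.095,0,0],[1,0,0.12,0,0],[1,0,0.145,0,0],[1,0,0.17,0,0],[1,0,0.195,0,0],[1,0,0.22,0,0],[1,-0.002,0.245,0,0],[1,-0.004,0.27,0,0]]}}

```text
time: 8.5
ee_pos: [0.5712, -0.0106, 0.3313]
orientation: [[0.042, 0.999, -0.0], [0.999, -0.042, 0.001], [0.001, -0.0, -1.0]]
wrist_force: [0.8, -0.2, -2.6]
finger_gap: 0.007
grasp_force: 88.0
```

{"op": "apply_moves", "data": {"commands": [[1,0,0.025,0,0],[1,-0.001,0.05,0,0],[1,-0.002,0.075,0,0],[1,-0.003,0.1,0,0],[1,-0.004,0.125,0,0],[1,-0.005,0.15,0,0],[1,-0.005,0.175,0,0],[1,-0.005,0.2,0,0],[1,-0.005,0.225,0,0],[1,-0.005,0.25,0,0],[1,-0.005,0.275,0,0],[1,-0.005,0.297,0,0]]}}

```text
time: 9.7
ee_pos: [0.5653, 0.2862, 0.3312]
orientation: [[0.041, 0.999, -0.001], [0.999, -0.041, 0.0], [0.0, -0.001, -1.0]]
wrist_force: [0.9, -0.2, -1.3]
finger_gap: 0.0069
grasp_force: 88.0
```

{"op": "apply_moves", "data": {"commands": [[1,0,0,-0.02,0],[1,0,0,-0.04,0],[1,0,0,-0.06,0],[1,0,0,-0.08,0],[1,0,0,-0.095,0],[1,0,0,-0.11,0],[1,0,0,-0.12,0],[1,0,0,-0.125,0],[1,0,0,-0.125,0]]}}

```text
time: 10.6
ee_pos: [0.5664, 0.284, 0.2058]
orientation: [[0.042, 0.999, -0.001], [0.999, -0.042, -0.0], [-0.0, -0.001, -1.0]]
wrist_force: [-0.5, -0.6, -1.5]
finger_gap: 0.0066
grasp_force: 87.9
```

Run:
```python
from h import *
c=cap('top');d=cap('side')
a=cv2.resize(c['pixels'][130:310,60:260],(400,360));b=cv2.resize(d['pixels'][120:400,60:360],(400,373))[:360]
cv2.imwrite('pics/t6.png',np.hstack([a,b]))
s=manip.read_state();print(s['ee_pos'],s['finger_gap'],s['grasp_force'],s['wrist_force'])
```

```text
[0.56734419 0.28384574 0.2070601 ] 0.007136555502654633 87.92137742042542 [ 0.32550788 -0.29699115 -1.41313321]
```

View pics/t6.png

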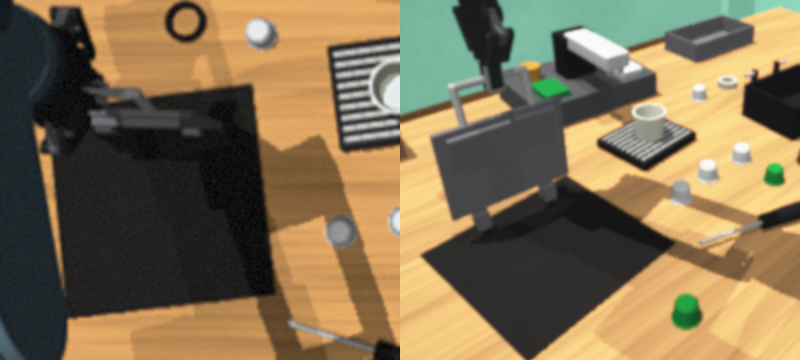

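The lid is upright over the mat's far edge, with the hooks about 14 mm above it. I lower to contact.

{"op": "apply_moves", "data": {"commands": [[1,0.01,-0.002,0,0],[1,0.02,-0.002,0,0],[1,0.022,-0.002,-0.005,0],[1,0.022,-0.002,-0.009,0],[1,0.022,-0.002,-0.012,0],[1,0.022,-0.002,-0.014,0],[1,0.022,-0.002,-0.014,0]]}}

```text
time: 11.4
ee_pos: [0.589, 0.2815, 0.1923]
orientation: [[0.043, 0.999, -0.0], [0.999, -0.043, 0.0], [0.0, -0.0, -1.0]]
wrist_force: [0.3, -0.4, -2.4]
finger_gap: 0.0067
grasp_force: 88.2
```

{"op": "apply_moves", "data": {"commands": [[1,0,0,-0.001,0],[1,0,0,-0.002,0],[1,0,0,-0.003,0],[1,0,0,-0.003,0]]}}

```text
time: 11.8
ee_pos: [0.5907, 0.2814, 0.1918]
orientation: [[0.043, 0.999, 0.005], [0.999, -0.043, 0.001], [0.001, 0.005, -1.0]]
wrist_force: [0.8, -1.8, 6.7]
finger_gap: 0.0071
grasp_force: 89.2
```

{"op": "apply_moves", "data": {"commands": [[1,0,0,0.001,0],[1,0,0,0.001,0],[1,-0.006,0,0.001,0],[1,-0.012,0,0.0015,0],[1,-0.018,0.001,0.002,0],[1,-0.024,0.001,0.002,0],[1,-0.03,0.001,0.002,0],[1,-0.036,0.0015,0.002,0],[1,-0.045,0.002,0.001,0],[1,-0.054,0.0023,0.0,0],[1,-0.063,0.0027,-0.001,0],[1,-0.072,0.003,-0.003,0]], "newtons": 8}}

```text
time: 13.0
ee_pos: [0.5169, 0.2848, 0.1869]
orientation: [[0.043, 0.999, 0.001], [0.999, -0.043, 0.001], [0.001, 0.001, -1.0]]
wrist_force: [1.3, -0.5, 4.6]
finger_gap: 0.0068
grasp_force: 86.7
```

Run:
```python
from h import *
c=cap('top');d=cap('side')
a=cv2.resize(c['pixels'][130:310,60:260],(400,360));b=cv2.resize(d['pixels'][120:400,60:360],(400,373))[:360]
cv2.imwrite('pics/t7.png',np.hstack([a,b]))
s=manip.read_state();print(s['ee_pos'],s['finger_gap'],s['grasp_force'],s['wrist_force'])
```

```text
[0.51586297 0.28487783 0.18667439] 0.006568397180062109 86.85875415802002 [ 0.44491376 -0.28928474  7.47169013]
```

View pics/t7.png

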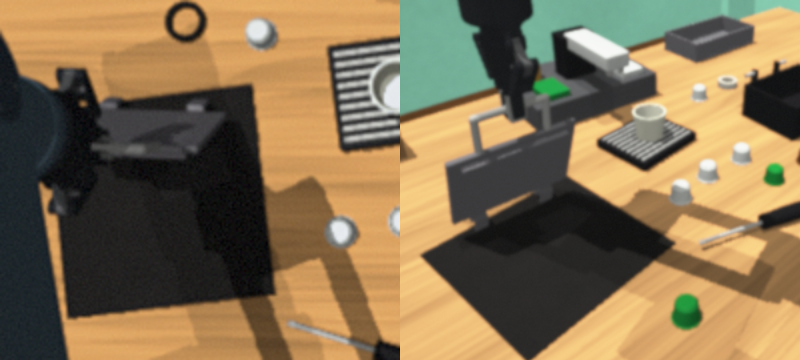

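The lid leans about 20° with its hooks on the mat. The grip force did not drop, so I ease the fingers briefly and regrip lightly.

{"op": "apply_moves", "data": {"commands": [[0.88,0,0,0,0],[0.88,0,0,0,0],[1,0,0,0,0],[1,0,0,0,0]], "newtons": 8}}

```text
time: 13.5
ee_pos: [0.5166, 0.2844, 0.1856]
orientation: [[0.043, 0.999, -0.002], [0.999, -0.043, -0.0], [-0.0, -0.002, -1.0]]
wrist_force: [-0.2, 0.4, 1.3]
finger_gap: 0.009
grasp_force: 19.5
```

{"op": "apply_moves", "data": {"commands": [[1,-0.011,0.0005,-0.003,0],[1,-0.023,0.001,-0.007,0],[1,-0.034,0.0015,-0.011,0],[1,-0.045,0.002,-0.016,0],[1,-0.056,0.0025,-0.022,0],[1,-0.066,0.003,-0.028,0],[1,-0.076,0.0033,-0.035,0],[1,-0.085,0.0037,-0.0425,0],[1,-0.094,0.004,-0.0504,0],[1,-0.103,0.0045,-0.059,0],[1,-0.111,0.005,-0.068,0],[1,-0.118,0.005,-0.0773,0]]}}

```text
time: 14.7
ee_pos: [0.3983, 0.2895, 0.1082]
orientation: [[0.043, 0.999, -0.0], [0.999, -0.043, 0.0], [-0.0, -0.0, -1.0]]
wrist_force: [-0.2, 0.0, -1.1]
finger_gap: 0.0094
grasp_force: 19.6
```

{"op": "apply_moves", "data": {"commands": [[1,-0.007,0,-0.01,0],[1,-0.013,0.0005,-0.02,0],[1,-0.019,0.001,-0.0306,0],[1,-0.024,0.001,-0.0415,0],[1,-0.0285,0.001,-0.0525,0],[1,-0.0325,0.0015,-0.064,0],[1,-0.0355,0.0015,-0.075,0],[1,-0.038,0.0015,-0.085,0],[1,-0.0395,0.0015,-0.092,0],[1,-0.04,0.0015,-0.096,0],[1,-0.04,0.0015,-0.096,0]]}}

```text
time: 15.8
ee_pos: [0.3582, 0.2908, 0.0126]
orientation: [[0.043, 0.999, -0.002], [0.999, -0.043, -0.001], [-0.001, -0.002, -1.0]]
wrist_force: [-3.4, -1.0, 4.1]
finger_gap: 0.0091
grasp_force: 20.1
```

Run:
```python
from h import *
c=cap('top');d=cap('side')
a=cv2.resize(c['pixels'][130:310,60:260],(400,360));b=cv2.resize(d['pixels'][120:400,60:360],(400,373))[:360]
cv2.imwrite('pics/t8.png',np.hstack([a,b]))
s=manip.read_state();print(s['ee_pos'],s['finger_gap'],s['grasp_force'],s['wrist_force'])
```

```text
[0.35843162 0.29085981 0.01309523] 0.009088227739581876 20.109480321407318 [-3.86989677  0.32462843  5.55543827]
```

View pics/t8.png

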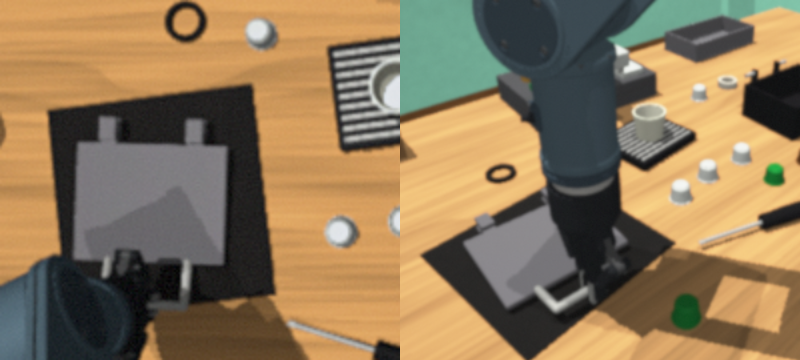

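The lid lies flat in the middle of the mat, plate at (75–228, 143–265) in the crop. I release it, rise and recheck the capsules.

{"op": "apply_moves", "data": {"commands": [[0.65,0,0,0,0],[0.65,0,0,0,0],[0.65,0,0,0.03,0],[0.65,0,0,0.07,0],[0.6,0,0,0.11,0],[0.3,-0.02,-0.04,0.13,0],[0.3,-0.04,-0.08,0.13,0],[0.3,-0.04,-0.08,0.13,0]]}}

```text
time: 16.7
ee_pos: [0.3165, 0.2079, 0.1432]
orientation: [[0.045, 0.999, -0.001], [0.999, -0.045, -0.002], [-0.002, -0.001, -1.0]]
wrist_force: [-0.1, 0.6, -1.0]
finger_gap: 0.0596
grasp_force: 0.0
```

```bash
cat >> h.py <<'E'
def caps(c,f=None):
    im=c['pixels']; hsv=cv2.cvtColor(im,cv2.COLOR_BGR2HSV)
    m=((hsv[...,1]<65)&(hsv[...,2]>85)).astype(np.uint8)
    n,l,st,ce=cv2.connectedComponentsWithStats(m)
    for i in range(1,n):
        x,y,w,h,a=st[i]
        if 9<=w<=22 and 9<=h<=22 and a>.6*w*h:
            P=onz(c,(x+w/2-.5,y+h/2-.5),.014)
            if .3<P[0]<.72 and -.2<P[1]<.2: print((x+w//2,y+h//2),w,h,a,P[:2].round(4))
E
python3 - <<'E'
from h import *
c=cap('top','t9.png');caps(c)
s=manip.read_state();print(s['ee_pos'],s['finger_gap'],s['time'])
hsv=cv2.cvtColor(c['pixels'],cv2.COLOR_BGR2HSV)
m=((hsv[...,1]<70)&(hsv[...,2]>70)).astype(np.uint8)[165:300,80:205]
m=cv2.morphologyEx(m,cv2.MORPH_OPEN,np.ones((11,11)))
x,y,w,h=cv2.boundingRect(m);print('lid',onz(c,(x+80+w/2,y+165+h/2),.019),w,h)
E
```

```text
(np.int32(345), np.int32(145)) 15 16 197 [ 0.6587 -0.1819]
(np.int32(190), np.int32(147)) 15 16 187 [0.6585 0.1666]
(np.int32(262), np.int32(241)) 16 16 198 [0.4461 0.0073]
(np.int32(298), np.int32(241)) 16 16 202 [ 0.4452 -0.0721]
(np.int32(230), np.int32(246)) 17 16 203 [0.4357 0.077 ]
[0.31852328 0.20952742 0.14348926] 0.0600668954619477 16.75
lid [0.46827254 0.28724484 0.019     ] 77 61
```

{"op": "apply_moves", "data": {"commands": [[0.3,0.03,-0.033,0,0],[0.3,0.06,-0.067,0,0],[0.3,0.09,-0.1,0,0],[0.3,0.117,-0.1325,0,0],[0.3,0.117,-0.1325,-0.04,0],[0.3,0.117,-0.1325,-0.08,0],[0.3,0.117,-0.1325,-0.12,0],[0.3,0.117,-0.1325,-0.137,0],[1,0.117,-0.1325,-0.138,0],[1,0.117,-0.1325,-0.138,0],[1,0.117,-0.1325,-0.138,0],[1,0.117,-0.1325,-0.138,0]], "newtons": 20}}

```text
time: 17.95
ee_pos: [0.4376, 0.0785, 0.0062]
orientation: [[0.043, 0.999, 0.003], [0.999, -0.043, -0.0], [-0.0, 0.003, -1.0]]
wrist_force: [-0.5, 0.2, 1.0]
finger_gap: 0.0305
grasp_force: 19.7
```

{"op": "apply_moves", "data": {"commands": [[1,0,0,0.04,0],[1,0,0,0.08,0],[1,0,0,0.12,0],[1,0.003,-0.045,0.14,0],[1,0.007,-0.09,0.14,0],[1,0.011,-0.135,0.14,0],[1,0.015,-0.18,0.14,0],[1,0.019,-0.225,0.14,0],[1,0.023,-0.27,0.14,0],[1,0.026,-0.2985,0.14,0],[1,0.026,-0.2985,0.1,0],[1,0.026,-0.2985,0.06,0]]}}

```text
time: 19.15
ee_pos: [0.4638, -0.2226, 0.0664]
orientation: [[0.045, 0.999, 0.005], [0.999, -0.045, -0.004], [-0.004, 0.005, -1.0]]
wrist_force: [-0.1, 0.3, -1.6]
finger_gap: 0.03
grasp_force: 20.0
```

{"op": "apply_moves", "data": {"commands": [[1,0,0,-0.03,0],[1,0,0,-0.038,0],[0.5,0,0,-0.038,0],[0.5,0,0,-0.038,0],[0.5,0,0,0.01,0],[0.5,0,0,0.05,0],[0.4,0,0,0.08,0],[0.3,-0.01,0.04,0.08,0],[0.3,-0.016,0.085,0.08,0],[0.3,-0.016,0.13,0.08,0],[0.3,-0.016,0.149,0.08,0],[0.3,-0.016,0.149,0.08,0]]}}

```text
time: 20.35
ee_pos: [0.4458, -0.0686, 0.1462]
orientation: [[0.039, 0.999, 0.001], [0.999, -0.039, -0.0], [-0.0, 0.001, -1.0]]
wrist_force: [-0.2, -0.2, -0.0]
finger_gap: 0.06
grasp_force: 0.0
```

Run:
```python
from h import *
c=cap('top','t10.png');caps(c)
s=manip.read_state();print(s['ee_pos'],s['finger_gap'],s['time'])
```

```text
(np.int32(346), np.int32(145)) 16 16 198 [ 0.6587 -0.183 ]
(np.int32(191), np.int32(147)) 16 16 189 [0.6585 0.1654]
[ 0.44631266 -0.07012203  0.14616943] 0.05949133410178912 20.4
```

{"op": "apply_moves", "data": {"commands": [[0.3,-0.001,-0.002,-0.04,0],[0.3,-0.001,-0.002,-0.08,0],[0.3,-0.001,-0.002,-0.12,0],[0.3,-0.001,-0.002,-0.14,0],[1,-0.001,-0.002,-0.1405,0],[1,-0.001,-0.002,-0.1405,0],[1,-0.001,-0.002,-0.1405,0],[1,-0.001,-0.002,-0.1405,0]]}}

```text
time: 21.2
ee_pos: [0.4465, -0.0738, 0.006]
orientation: [[0.043, 0.999, 0.003], [0.999, -0.043, -0.001], [-0.001, 0.003, -1.0]]
wrist_force: [0.4, 0.0, 0.5]
finger_gap: 0.03
grasp_force: 19.7
```

{"op": "apply_moves", "data": {"commands": [[1,0,0,0.04,0],[1,0,0,0.08,0],[1,0,0,0.12,0],[1,0.003,-0.045,0.14,0],[1,0.007,-0.09,0.14,0],[1,0.01,-0.135,0.14,0],[1,0.0145,-0.18,0.14,0],[1,0.0145,-0.203,0.14,0],[1,0.0145,-0.203,0.1,0],[1,0.0145,-0.203,0.06,0],[1,0.0145,-0.203,0.022,0],[1,0.0145,-0.203,0.022,0]]}}

```text
time: 22.4
ee_pos: [0.4609, -0.2773, 0.0267]
orientation: [[0.043, 0.999, 0.002], [0.999, -0.043, -0.002], [-0.002, 0.002, -1.0]]
wrist_force: [0.7, 0.1, -0.3]
finger_gap: 0.0301
grasp_force: 25.5
```

{"op": "apply_moves", "data": {"commands": [[0.5,0,0,0,0],[0.5,0,0,0,0],[0.5,0,0,0.04,0],[0.5,0,0,0.08,0],[0.5,0,0,0.12,0],[0.4,-0.005,0.04,0.12,0],[0.3,-0.01,0.085,0.12,0],[0.3,-0.014,0.13,0.12,0],[0.3,-0.014,0.175,0.12,0],[0.3,-0.014,0.22,0.12,0],[0.3,-0.014,0.265,0.12,0],[0.3,-0.014,0.283,0.12,0]]}}

```text
time: 23.6
ee_pos: [0.4443, 0.0104, 0.1471]
orientation: [[0.04, 0.999, -0.0], [0.999, -0.04, 0.001], [0.001, -0.0, -1.0]]
wrist_force: [0.1, 0.4, -0.2]
finger_gap: 0.0598
grasp_force: 0.0
```

Run:
```python
from h import *
d=cap('side')
hsv=cv2.cvtColor(d['pixels'],cv2.COLOR_BGR2HSV)
for n,p in(('c3',(.446,.007,.014)),('c4',(.4445,-.0725,.014)),('c0',(.659,.166,.014)),('c1',(.659,-.182,.014))):
    u,v=proj(d,p)[0].round().astype(int); b=hsv[v-20:v+20,u-20:u+20]
    m=((b[...,1]<60)&(b[...,2]>110)).astype(np.uint8); M=cv2.moments(m,True); print(n,(u,v),m.sum(),(M['m10']/max(M['m00'],1)-20+u,M['m01']/max(M['m00'],1)-20+v))
s=manip.read_state();print(s['ee_pos'],s['finger_gap'],s['time'])
```

```text
c3 (np.int64(291), np.int64(248)) 228 (np.float64(290.35526315789474), np.float64(248.53947368421052))
c4 (np.int64(315), np.int64(235)) 38 (np.float64(295.92105263157896), np.float64(247.92105263157896))
c0 (np.int64(176), np.int64(234)) 219 (np.float64(174.07305936073058), np.float64(235.26940639269407))
c1 (np.int64(284), np.int64(189)) 166 (np.float64(289.23493975903614), np.float64(187.74096385542168))
[0.44424127 0.01140799 0.14703979] 0.05978350872749696 23.65
```

{"op": "apply_moves", "data": {"commands": [[0.3,0.001,0,-0.04,0],[0.3,0.001,0,-0.08,0],[0.3,0.001,0,-0.12,0],[0.3,0.001,0,-0.14,0],[1,0.001,0,-0.141,0],[1,0.001,0,-0.141,0],[1,0.001,0,-0.141,0],[1,0.001,0,-0.141,0]]}}

```text
time: 24.45
ee_pos: [0.4479, 0.0066, 0.007]
orientation: [[0.043, 0.999, 0.003], [0.999, -0.043, -0.001], [-0.001, 0.003, -1.0]]
wrist_force: [0.7, -1.1, -0.0]
finger_gap: 0.0299
grasp_force: 19.8
```

{"op": "apply_moves", "data": {"commands": [[1,0,0,0.05,0],[1,0,0,0.1,0],[1,0,-0.02,0.13,0],[1,0.003,-0.065,0.14,0],[1,0.006,-0.11,0.14,0],[1,0.0095,-0.155,0.14,0],[1,0.0095,-0.2,0.14,0],[1,0.0095,-0.245,0.14,0],[1,0.0095,-0.29,0.14,0],[1,0.0095,-0.335,0.14,0],[1,0.0095,-0.338,0.14,0],[1,0.0095,-0.338,0.1,0]]}}

```text
time: 25.65
ee_pos: [0.4592, -0.3361, 0.1109]
orientation: [[0.046, 0.999, 0.009], [0.999, -0.045, -0.01], [-0.009, 0.01, -1.0]]
wrist_force: [0.6, -0.4, 0.3]
finger_gap: 0.0304
grasp_force: 20.0
```

{"op": "apply_moves", "data": {"commands": [[1,0,0,-0.04,0],[1,0,0,-0.078,0],[1,0,0,-0.078,0],[0.5,0,0,-0.078,0],[0.5,0,0,-0.078,0],[0.5,0,0,-0.04,0],[0.5,0,0,0,0],[0.5,0,0,0.04,0],[0.4,0.04,0.03,0.05,0],[0.3,0.08,0.06,0.05,0],[0.3,0.12,0.09,0.05,0],[0.3,0.13,0.1,0.05,0]]}}

```text
time: 26.85
ee_pos: [0.5889, -0.2274, 0.1562]
orientation: [[0.04, 0.999, 0.002], [0.999, -0.04, 0.001], [0.001, 0.002, -1.0]]
wrist_force: [-0.4, -1.3, -0.6]
finger_gap: 0.0596
grasp_force: 0.0
```

Run:
```python
from h import *
c=cap('top','t11.png');caps(c)
d=cap('side')
hsv=cv2.cvtColor(d['pixels'],cv2.COLOR_BGR2HSV)
for n,p in(('c0',(.659,.166,.014)),('c1',(.659,-.182,.014))):
    u,v=proj(d,p)[0].round().astype(int); b=hsv[v-12:v+12,u-10:u+10]
    m=((b[...,1]<60)&(b[...,2]>110)).astype(np.uint8); M=cv2.moments(m,True); print(n,(u,v),m.sum(),(M['m10']/max(M['m00'],1)-10+u,M['m01']/max(M['m00'],1)-12+v))
s=manip.read_state();print(s['ee_pos'],s['finger_gap'],s['time'])
```

```text
(np.int32(346), np.int32(145)) 16 16 200 [ 0.6587 -0.183 ]
(np.int32(190), np.int32(147)) 15 16 197 [0.6585 0.1666]
c0 (np.int64(176), np.int64(234)) 216 (np.float64(174.08796296296296), np.float64(235.25))
c1 (np.int64(284), np.int64(189)) 123 (np.float64(283.7723577235772), np.float64(189.65040650406505))
[ 0.58703317 -0.22853027  0.15556684] 0.05969735246775016 26.95
```

{"op": "apply_moves", "data": {"commands": [[0.3,0.035,0.024,0,0],[0.3,0.0715,0.047,0,0],[0.3,0.0715,0.047,-0.04,0],[0.3,0.0715,0.047,-0.08,0],[0.3,0.0715,0.047,-0.12,0],[0.3,0.0715,0.047,-0.148,0],[0.3,0.0715,0.047,-0.149,0],[1,0.0715,0.047,-0.149,0],[1,0.0715,0.047,-0.149,0],[1,0.0715,0.047,-0.149,0],[1,0.0715,0.047,-0.149,0]]}}

```text
time: 28.05
ee_pos: [0.659, -0.185, 0.0091]
orientation: [[0.043, 0.999, 0.004], [0.999, -0.043, -0.002], [-0.002, 0.004, -1.0]]
wrist_force: [-1.7, -1.1, 5.0]
finger_gap: 0.0295
grasp_force: 20.5
```

{"op": "apply_moves", "data": {"commands": [[1,0,0,0.05,0],[1,0,0,0.1,0],[1,0,0,0.14,0],[1,-0.04,-0.016,0.15,0],[1,-0.08,-0.032,0.15,0],[1,-0.12,-0.05,0.15,0],[1,-0.158,-0.066,0.15,0],[1,-0.158,-0.066,0.11,0],[1,-0.158,-0.066,0.07,0],[1,-0.158,-0.066,0.052,0],[1,-0.158,-0.066,0.052,0],[0.5,-0.158,-0.066,0.052,0]]}}

```text
time: 29.25
ee_pos: [0.5002, -0.2503, 0.0594]
orientation: [[0.043, 0.999, 0.001], [0.999, -0.043, -0.001], [-0.001, 0.001, -1.0]]
wrist_force: [1.1, -0.3, 0.3]
finger_gap: 0.042
grasp_force: 0.0
```

{"op": "apply_moves", "data": {"commands": [[0.5,0,0,0,0],[0.5,0,0,0.04,0],[0.5,0,0,0.08,0],[0.4,0,0.04,0.1,0],[0.3,0,0.085,0.1,0],[0.3,0,0.13,0.1,0],[0.3,0,0.175,0.1,0],[0.3,0,0.22,0.1,0],[0.3,0,0.265,0.1,0],[0.3,0.03,0.305,0.1,0],[0.3,0.06,0.345,0.1,0],[0.3,0.09,0.38,0.1,0]]}}

```text
time: 30.45
ee_pos: [0.5913, 0.1326, 0.161]
orientation: [[0.042, 0.999, 0.004], [0.999, -0.042, 0.0], [0.0, 0.004, -1.0]]
wrist_force: [0.9, 0.1, 1.5]
finger_gap: 0.0598
grasp_force: 0.0
```

Run:
```python
from h import *
c=cap('top','t12.png');caps(c)
s=manip.read_state();print(s['ee_pos'],s['finger_gap'],s['time'])
```

```text
[0.59557546 0.13735006 0.16064433] 0.06000364003808117 30.5
```

{"op": "apply_moves", "data": {"commands": [[0.3,0,0,0,0],[0.3,0,0,0,0],[0.3,0,0,0,0]]}}

```text
time: 30.8
ee_pos: [0.5892, 0.129, 0.1592]
orientation: [[0.044, 0.999, 0.0], [0.999, -0.044, -0.0], [-0.0, 0.0, -1.0]]
wrist_force: [0.1, -0.4, 0.1]
finger_gap: 0.0597
grasp_force: 0.0
```

Run:
```python
from h import *
d=cap('side')
hsv=cv2.cvtColor(d['pixels'],cv2.COLOR_BGR2HSV)
for n,p in(('c0',(.659,.166,.014)),):
    u,v=proj(d,p)[0].round().astype(int); b=hsv[v-12:v+12,u-10:u+10]
    m=((b[...,1]<60)&(b[...,2]>110)).astype(np.uint8); M=cv2.moments(m,True); print(n,(u,v),m.sum(),(M['m10']/max(M['m00'],1)-10+u,M['m01']/max(M['m00'],1)-12+v))
```

```text
c0 (np.int64(176), np.int64(234)) 211 (np.float64(174.0995260663507), np.float64(235.3649289099526))
```

Unmoved. Target (0.659, 0.166): shift +0.07, +0.037.

{"op": "apply_moves", "data": {"commands": [[0.3,0.035,0.02,0,0],[0.3,0.07,0.037,0,0],[0.3,0.07,0.037,-0.04,0],[0.3,0.07,0.037,-0.08,0],[0.3,0.07,0.037,-0.12,0],[0.3,0.07,0.037,-0.15,0],[0.3,0.07,0.037,-0.153,0],[1,0.07,0.037,-0.153,0],[1,0.07,0.037,-0.153,0],[1,0.07,0.037,-0.153,0],[1,0.07,0.037,-0.153,0]]}}

```text
time: 31.95
ee_pos: [0.6615, 0.1669, 0.0082]
orientation: [[0.043, 0.999, 0.004], [0.999, -0.043, 0.0], [0.0, 0.004, -1.0]]
wrist_force: [0.4, -0.6, 6.7]
finger_gap: 0.0292
grasp_force: 20.4
```

{"op": "apply_moves", "data": {"commands": [[1,0,0,0.05,0],[1,0,0,0.1,0],[1,-0.02,-0.01,0.15,0],[1,-0.06,-0.035,0.155,0],[1,-0.1,-0.06,0.155,0],[1,-0.14,-0.085,0.155,0],[1,-0.161,-0.125,0.155,0],[1,-0.161,-0.17,0.155,0],[1,-0.161,-0.215,0.155,0],[1,-0.161,-0.26,0.155,0],[1,-0.161,-0.305,0.155,0],[1,-0.161,-0.35,0.155,0]]}}

```text
time: 33.15
ee_pos: [0.4987, -0.1848, 0.1617]
orientation: [[0.043, 0.999, 0.002], [0.999, -0.043, -0.001], [-0.001, 0.002, -1.0]]
wrist_force: [0.8, -0.4, 0.6]
finger_gap: 0.0295
grasp_force: 20.0
```

{"op": "apply_moves", "data": {"commands": [[1,0,-0.04,0,0],[1,0,-0.08,0,0],[1,0,-0.12,0,0],[1,0,-0.124,0,0],[1,0,-0.124,-0.05,0],[1,0,-0.124,-0.1,0],[1,0,-0.124,-0.1,0],[0.5,0,-0.124,-0.1,0],[0.5,0,-0.124,-0.1,0],[0.5,0,-0.124,-0.06,0],[0.5,0,-0.124,-0.02,0],[0.5,0,-0.124,0,0]]}}

```text
time: 34.35
ee_pos: [0.5012, -0.3088, 0.1679]
orientation: [[0.042, 0.999, 0.008], [0.999, -0.042, -0.007], [-0.007, 0.008, -1.0]]
wrist_force: [0.4, -0.1, 0.4]
finger_gap: 0.0428
grasp_force: 0.0
```

{"op": "apply_moves", "data": {"commands": [[0.35,-0.01,0.03,0,-0.14],[0.35,-0.02,0.07,0,-0.28],[0.35,-0.03,0.11,0,-0.42],[0.35,-0.03,0.15,0,-0.56],[0.35,-0.03,0.19,0,-0.7],[0.35,-0.03,0.23,0,-0.84],[0.35,-0.03,0.27,0,-0.98],[0.35,-0.03,0.3,0,-1.12],[0.35,-0.03,0.32,0,-1.26],[0.35,-0.03,0.32,0,-1.4],[0.35,-0.03,0.32,0,-1.54],[0.35,-0.03,0.32,0,-1.58]]}}

```text
time: 35.55
ee_pos: [0.4703, 0.0133, 0.1639]
orientation: [[0.998, -0.055, 0.006], [-0.055, -0.998, -0.001], [0.006, 0.001, -1.0]]
wrist_force: [-0.3, -0.5, -0.8]
finger_gap: 0.0553
grasp_force: 0.0
```

Run:
```python
from h import *
c=cap('top','t13.png')
s=manip.read_state();print(s['ee_pos'],s['orientation'][:,0],s['time'])
cv2.imwrite('pics/t13b.png',cv2.resize(c['pixels'][120:290,200:460],None,fx=3,fy=3,interpolation=cv2.INTER_CUBIC))
```

```text
[0.47026537 0.01318668 0.16382342] [ 0.99845696 -0.05517756  0.00625537] 35.6
```

View pics/t13b.png

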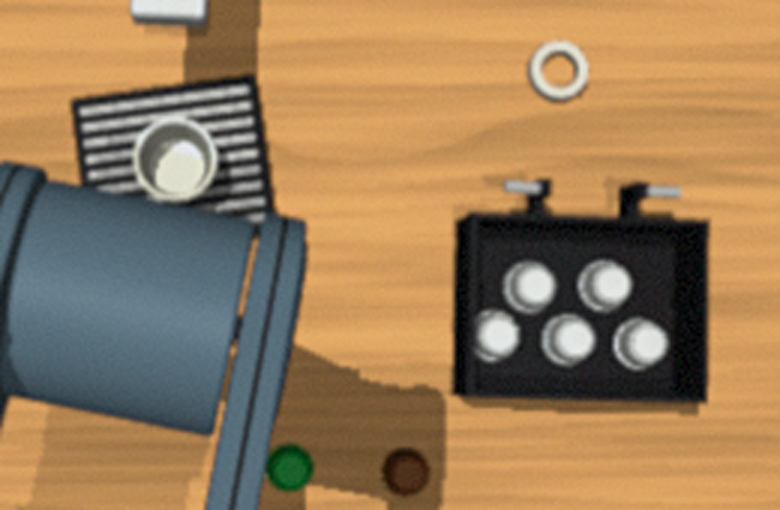

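All five capsules stand in the hopper, at (497,335), (568,339), (641,343), (530,287) and (605,285) in the crop. The tray is still yawed. I lower in front of it and push.

{"op": "apply_moves", "data": {"commands": [[0.35,0,0.008,-0.04,0],[0.35,0,0.008,-0.08,0],[0.35,0,0.008,-0.12,0],[0.35,0,0.008,-0.15,0],[0.35,0,0.008,-0.16,0],[0.35,0.004,0.008,-0.161,0],[0.35,0.01,0.0075,-0.161,0],[0.35,0.016,0.007,-0.161,0],[0.35,0.02,0.007,-0.161,0],[0.35,0.024,0.007,-0.161,0],[0.35,0.028,0.0065,-0.161,0],[0.35,0.032,0.006,-0.161,0]]}}

```text
time: 36.8
ee_pos: [0.5011, 0.019, -0.0003]
orientation: [[0.999, -0.052, 0.0], [-0.052, -0.999, -0.0], [0.0, 0.0, -1.0]]
wrist_force: [-0.5, 0.3, 0.6]
finger_gap: 0.0557
grasp_force: 0.0
```

{"op": "apply_moves", "data": {"commands": [[0.35,0.004,0,0,0],[0.35,0.008,-0.0004,0,0],[0.35,0.012,-0.0006,0,0],[0.35,0.016,-0.0008,0,0],[0.35,0.02,-0.001,0,0],[0.35,0.024,-0.0013,0,0],[0.35,0.028,-0.0015,0,0],[0.35,0.032,-0.0017,0,0],[0.35,0.036,-0.002,0,0],[0.35,0.04,-0.0021,0,0],[0.35,0.044,-0.0024,0,0],[0.35,0.048,-0.0026,0,0]]}}

```text
time: 38.0
ee_pos: [0.5491, 0.0163, -0.0005]
orientation: [[0.999, -0.052, 0.0], [-0.052, -0.999, 0.0], [0.0, -0.0, -1.0]]
wrist_force: [-2.5, 0.9, -1.4]
finger_gap: 0.0559
grasp_force: 0.9
```

{"op": "apply_moves", "data": {"commands": [[0.35,0.004,0,0,0],[0.35,0.008,-0.0004,0,0],[0.35,0.012,-0.0006,0,0],[0.35,0.016,-0.0008,0,0],[0.35,0.02,-0.001,0,0],[0.35,0.024,-0.0013,0,0],[0.35,0.028,-0.0015,0,0],[0.35,0.032,-0.0017,0,0]]}}

```text
time: 38.8
ee_pos: [0.5811, 0.0146, -0.0005]
orientation: [[0.999, -0.052, 0.0], [-0.052, -0.999, -0.0], [0.0, 0.0, -1.0]]
wrist_force: [-2.5, 1.6, -0.2]
finger_gap: 0.0558
grasp_force: 1.3
```

Run:
```python
from h import *
d=cap('side')
s=manip.read_state();print(s['ee_pos'],s['wrist_force'],s['time'])
cv2.imwrite('pics/s14.png',cv2.resize(d['pixels'][120:280,120:320],None,fx=3.5,fy=3.5,interpolation=cv2.INTER_CUBIC))
```

```text
[ 5.81919802e-01  1.45264776e-02 -3.85114119e-04] [-0.75207972 -0.22608021 -0.8375727 ] 38.85
```

View pics/s14.png

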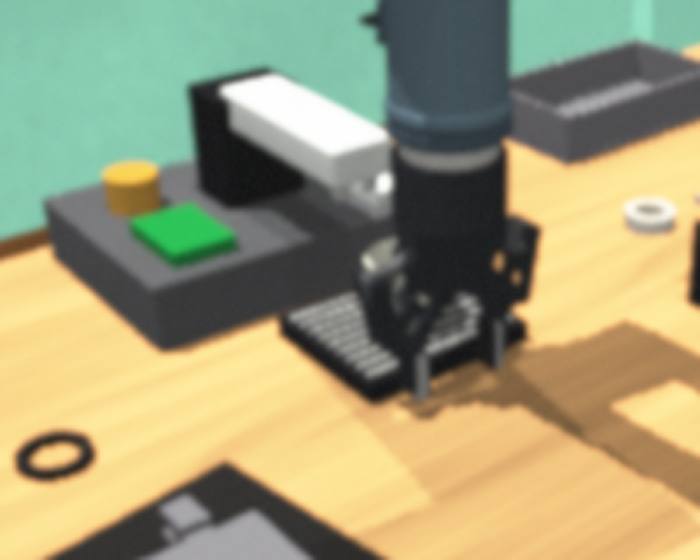

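The side view shows both fingers on the tray's front side, with the tray square to the base and a gap left. I keep going slowly until contact.

{"op": "apply_moves", "data": {"commands": [[0.35,0.003,0,0,0],[0.35,0.006,-0.0003,0,0],[0.35,0.009,-0.0005,0,0],[0.35,0.012,-0.0006,0,0],[0.35,0.014,-0.0007,0,0],[0.35,0.016,-0.0008,0,0],[0.35,0.018,-0.001,0,0],[0.35,0.019,-0.001,0,0]]}}

```text
time: 39.65
ee_pos: [0.5999, 0.0137, -0.0004]
orientation: [[0.999, -0.052, 0.0], [-0.052, -0.999, -0.0], [0.0, -0.0, -1.0]]
wrist_force: [-5.1, -0.5, 3.4]
finger_gap: 0.0556
grasp_force: 2.4
```

{"op": "apply_moves", "data": {"commands": [[0.35,0.001,0,0,0],[0.35,0.002,0,0,0],[0.35,0.003,0,0,0],[0.35,0.004,0,0,0]]}}

```text
time: 40.05
ee_pos: [0.6037, 0.0136, -0.0004]
orientation: [[0.999, -0.052, -0.0], [-0.052, -0.999, -0.0], [-0.0, 0.0, -1.0]]
wrist_force: [-4.8, -0.2, 4.0]
finger_gap: 0.056
grasp_force: 2.5
```

{"op": "apply_moves", "data": {"commands": [[0.35,0.001,0,0,0],[0.35,0.002,0,0,0],[0.35,0.003,0,0,0]]}}

```text
time: 40.35
ee_pos: [0.6061, 0.0137, -0.0005]
orientation: [[0.999, -0.052, -0.001], [-0.052, -0.999, 0.0], [-0.001, 0.0, -1.0]]
wrist_force: [-8.2, -0.4, 6.2]
finger_gap: 0.0557
grasp_force: 4.3
```

{"op": "apply_moves", "data": {"commands": [[0.35,0.001,0,0,0],[0.35,0.002,0,0,0]]}}

```text
time: 40.55
ee_pos: [0.6061, 0.0138, -0.0007]
orientation: [[0.999, -0.052, -0.006], [-0.052, -0.999, 0.0], [-0.006, 0.0, -1.0]]
wrist_force: [-13.5, -2.1, 10.8]
finger_gap: 0.0559
grasp_force: 6.9
```

It is flush against the base. Back off, rise and check.

{"op": "apply_moves", "data": {"commands": [[0.35,-0.005,0,0,0],[0.35,-0.02,0,0,0],[0.35,-0.05,0,0,0],[0.35,-0.09,0,0.01,0],[0.35,-0.13,0,0.05,0],[0.35,-0.17,-0.03,0.1,0],[0.35,-0.2,-0.07,0.14,0],[0.35,-0.2,-0.11,0.18,0],[0.35,-0.2,-0.15,0.2,0],[0.35,-0.22,-0.19,0.2,0],[0.35,-0.22,-0.19,0.2,0]]}}

```text
time: 41.65
ee_pos: [0.3899, -0.1807, 0.2022]
orientation: [[0.999, -0.054, 0.006], [-0.054, -0.999, -0.006], [0.007, 0.006, -1.0]]
wrist_force: [0.6, 0.1, 0.0]
finger_gap: 0.0553
grasp_force: 0.0
```

Run:
```python
from h import *
c=cap('top'); im=c['pixels']; cv2.imwrite('pics/t15.png',im)
g=cv2.cvtColor(im,cv2.COLOR_BGR2HSV);S,V=g[...,1],g[...,2]
# tray front edge (z=.018) below machine
m=(((V<75)|(S<60))).astype(np.uint8); m[:, :200]=0;m[:,320:]=0;m[:112]=0;m[200:]=0
m=cv2.morphologyEx(m,cv2.MORPH_CLOSE,np.ones((3,3)))
q=max(cv2.findContours(m,cv2.RETR_EXTERNAL,cv2.CHAIN_APPROX_NONE)[0],key=cv2.contourArea)
x,y,w,h=cv2.boundingRect(q);print('bbox',x,y,w,h)
cols=range(x+6,x+w-6,3); pts=[onz(c,(u,np.where(m[:,u])[0].max()+.5),.018)[:2] for u in cols]; pts=np.array(pts)
k=np.polyfit(pts[:,1],pts[:,0],1);print('front slope',k[0],'x at y=.012',np.polyval(k,.012))
r=np.arange(y+h-20,y+h-6,2)
print('sides',[(onz(c,(np.where(m[v])[0].min()-.5,v),.018)[:2].round(4),onz(c,(np.where(m[v])[0].max()+.5,v),.018)[:2].round(4)) for v in r[::3]])
b=(S<40)&(V>130);b[:130]=0;b[180:]=0;b[:,:225]=0;b[:,290:]=0
print('cup px',np.argwhere(b).mean(0),b.sum())
print(manip.read_state()['ee_pos'])
```

```text
bbox 232 112 87 54
front slope -0.6954047856189384 x at y=.012 0.6156644159232284
sides [(array([0.6573, 0.0703]), array([ 0.6556, -0.0683])), (array([0.6437, 0.0703]), array([ 0.642 , -0.0681])), (array([0.6302, 0.0703]), array([ 0.6285, -0.0679]))]
cup px [145.02464789 260.91901408] 852
[ 0.38967731 -0.18311403  0.2025706 ]
```

View pics/t15.png

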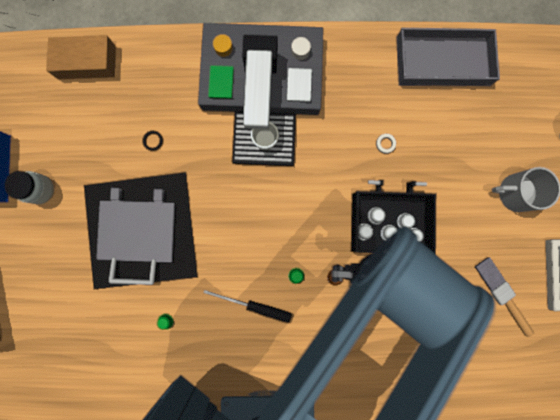

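The top view shows the lid centred on the mat, five capsules in the hopper, and the tray flush at (233–296, 113–165) but a little to the right of the outlet arm. I work out the lateral offset before handing in.

Run:
```python
from h import *
c=cap('top'); g=cv2.cvtColor(c['pixels'],cv2.COLOR_BGR2HSV);S,V=g[...,1],g[...,2]
b=((S<40)&(V>150)).astype(np.uint8)
for v in(100,108,116,120,122):
    u=np.where(b[v,235:285])[0]+235
    print(v,u.min(),u.max(),[(z,onz(c,((u.min()+u.max())/2,v),z)[:2].round(4),(onz(c,(u.min()-.5,v),z)-onz(c,(u.max()+.5,v),z))[1].round(4)) for z in(.12,.14,.15)])
# chassis side edges, top z=.055
d=((S<70)&(V<120))
for v in(60,80,95,100):
    u=np.where(d[v,190:335])[0]+190; L=onz(c,(u.min()-.5,v),.055);R=onz(c,(u.max()+.5,v),.055); print('ch',v,u.min(),u.max(),L[:2],R[:2])
t=(V<60)
for v in(135,145,155,160):
    u=np.where(t[v,222:305])[0]+222; print('tr',v,u.min(),u.max(),onz(c,(u.min()-.5,v),.018)[:2],onz(c,(u.max()+.5,v),.018)[:2])
# rim of cup: bright/neutral
for v in(128,134,140):print(v,S[v,240:290:2],V[v,240:290:2])
```

```text
100 245 268 [(0.12, array([0.7313, 0.0119]), np.float64(0.0489)), (0.14, array([0.7253, 0.0112]), np.float64(0.0479)), (0.15, array([0.7223, 0.0108]), np.float64(0.0474))]
108 244 268 [(0.12, array([0.7146, 0.0131]), np.float64(0.0509)), (0.14, array([0.7089, 0.0123]), np.float64(0.0498)), (0.15, array([0.7061, 0.0119]), np.float64(0.0492))]
116 238 268 [(0.12, array([0.6981, 0.0193]), np.float64(0.063)), (0.14, array([0.6927, 0.0184]), np.float64(0.0616)), (0.15, array([0.6901, 0.0179]), np.float64(0.061))]
120 238 267 [(0.12, array([0.6898, 0.0203]), np.float64(0.0609)), (0.14, array([0.6846, 0.0194]), np.float64(0.0596)), (0.15, array([0.682 , 0.0189]), np.float64(0.0589))]
122 243 267 [(0.12, array([0.6855, 0.0153]), np.float64(0.0507)), (0.14, array([0.6805, 0.0145]), np.float64(0.0496)), (0.15, array([0.6779, 0.014 ]), np.float64(0.0491))]
ch 60 201 321 [0.8442241 0.1376084] [ 0.84005708 -0.12923526]
ch 80 200 321 [0.79840123 0.13941185] [ 0.79438773 -0.12813919]
ch 95 199 320 [0.76443842 0.14133984] [ 0.76054836 -0.12517108]
ch 100 199 320 [0.7531721  0.14125341] [ 0.7493323  -0.12491834]
tr 135 234 294 [0.68234332 0.06795438] [ 0.68056983 -0.06868443]
tr 145 233 293 [0.65960943 0.07025019] [ 0.657872   -0.06610523]
tr 155 233 293 [0.63694921 0.07030686] [ 0.63525556 -0.06576951]
tr 160 233 293 [0.62565717 0.0703378 ] [ 0.62398521 -0.06560382]
128 [ 4 11 14 10  5  9 12 19 10 19 13 13 16 19 26 25 22 27 25  6  5  8  5  6
  7] [ 64  71  56  50  53  56  84  80  79  79  77  76  79  79  80  92  92 105
 142  90  95  96 161 177 190]
134 [10 15 10 18  0  4 13 23 24 24 22 23 21 20 25 22 24 19 26 22  3  3  2  8
  7] [ 52  52  50  43  51 117 161  87  97 146 149 147 147 150 151 150 140  92
 100 114  78  78 138 151 150]
140 [ 3  6  9  7 13 13  3 14 24 23 23 17 26 24 21 21 26 13 12 15 33 24  0  6
  8] [ 88  87  82  73  76  60 181 163 119 144 147 146 149 148 146 146 148 136
 177  50  39  42  75  92  93]
```

The dock y is about 0.013 and the tray centre y about 0.001, so the tray needs about 11 mm towards +y. I push its -y side with the finger's outer face.

{"op": "apply_moves", "data": {"commands": [[0.35,0.04,0.01,0,0],[0.35,0.085,0.02,0,0],[0.35,0.13,0.03,0,0],[0.35,0.175,0.04,0,0],[0.35,0.22,0.045,0,0],[0.35,0.26,0.048,0,0],[0.35,0.282,0.048,-0.02,0],[0.35,0.282,0.048,-0.07,0],[0.35,0.282,0.048,-0.12,0],[0.35,0.282,0.048,-0.17,0],[0.35,0.282,0.048,-0.2,0],[0.35,0.282,0.048,-0.2,0]]}}

```text
time: 42.95
ee_pos: [0.6716, -0.1269, -0.002]
orientation: [[0.999, -0.051, 0.001], [-0.051, -0.999, 0.0], [0.001, -0.0, -1.0]]
wrist_force: [0.1, -0.7, -0.1]
finger_gap: 0.0555
grasp_force: 0.0
```

{"op": "apply_moves", "data": {"commands": [[0.35,0,0.005,0,0],[0.35,0,0.01,0,0],[0.35,0,0.014,0,0],[0.35,0,0.017,0,0],[0.35,0,0.02,0,0]]}}

```text
time: 43.45
ee_pos: [0.6708, -0.1082, -0.0004]
orientation: [[0.999, -0.052, 0.0], [-0.052, -0.999, -0.001], [0.0, 0.001, -1.0]]
wrist_force: [-0.6, -2.6, -0.9]
finger_gap: 0.0555
grasp_force: 1.2
```

```bash
cat > tr.py <<'E'
from h import *
c=cap('top'); g=cv2.cvtColor(c['pixels'],cv2.COLOR_BGR2HSV);t=g[...,2]<60
for v in(135,145,155,160):
    u=np.where(t[v,215:305])[0]+215; print('tr',v,u.min(),u.max(),onz(c,(u.min()-.5,v),.018)[:2],onz(c,(u.max()+.5,v),.018)[:2])
print([np.where(t[:175,u])[0].max() for u in(236,244,252,276,284,290)])
E
python3 tr.py
```

```text
tr 135 283 304 [ 0.68087899 -0.04183487] [ 0.68032688 -0.09106271]
tr 145 233 293 [0.65960943 0.07025019] [ 0.657872   -0.06610523]
tr 155 233 246 [0.63694921 0.07030686] [0.63652873 0.03901888]
tr 160 232 237 [0.62568728 0.07257263] [0.62550792 0.0591683 ]
[np.int64(163), np.int64(163), np.int64(164), np.int64(112), np.int64(141), np.int64(141)]
```

Tray barely moved yet, just in contact. Push 11 mm more.

{"op": "apply_moves", "data": {"commands": [[0.35,0,0.002,0,0],[0.35,0,0.004,0,0],[0.35,0,0.006,0,0],[0.35,0.0003,0.008,0,0],[0.35,0.0005,0.0095,0,0],[0.35,0.0005,0.011,0,0],[0.35,0.0005,0.011,0,0]]}}

```text
time: 44.2
ee_pos: [0.6712, -0.097, -0.0005]
orientation: [[0.999, -0.052, 0.0], [-0.052, -0.999, 0.0], [0.0, -0.0, -1.0]]
wrist_force: [0.7, -2.5, -0.7]
finger_gap: 0.0555
grasp_force: 0.7
```

{"op": "apply_moves", "data": {"commands": [[0.35,0,-0.01,0,0],[0.35,0,-0.03,0,0],[0.35,0,-0.035,0.05,0],[0.35,0,-0.035,0.1,0],[0.35,-0.02,-0.035,0.15,0],[0.35,-0.07,-0.04,0.2,0],[0.35,-0.12,-0.045,0.2,0],[0.35,-0.17,-0.05,0.2,0],[0.35,-0.22,-0.055,0.2,0],[0.35,-0.26,-0.06,0.2,0],[0.35,-0.26,-0.06,0.2,0]]}}

```text
time: 45.3
ee_pos: [0.4064, -0.1575, 0.1994]
orientation: [[0.999, -0.055, -0.003], [-0.055, -0.999, 0.001], [-0.003, -0.001, -1.0]]
wrist_force: [0.6, -0.4, -0.2]
finger_gap: 0.0553
grasp_force: 0.0
```

```bash
python3 tr.py
python3 - <<'E'
from h import *
c=cap('top'); g=cv2.cvtColor(c['pixels'],cv2.COLOR_BGR2HSV)
for v in(134,138,142):print(v,g[v,230:300:2,2])
print(manip.read_state()['ee_pos'])
E
```

```text
tr 135 273 289 [ 0.68115138 -0.01945715] [ 0.68069631 -0.05749704]
tr 145 228 288 [0.65977114 0.08146175] [ 0.65799831 -0.05494185]
tr 155 227 288 [0.63713535 0.08373412] [ 0.63538103 -0.05462897]
tr 160 227 287 [0.62583921 0.08375173] [ 0.62413552 -0.05224844]
[np.int64(163), np.int64(164), np.int64(164), np.int64(165), np.int64(165), np.int64(114)]
134 [ 63  58  58  56  53  52  50 115 188  87  94 142 156 204 173 147 149 151
 146  97  98 114  66  74  80  82  79 143 125  28 140 213 209 210 209]
138 [ 70  82  93  92 112 123 118 131 220 106 120 159 230 232 174 146 149 147
 149 115 130 112 109 110 109 110  98 167 125  29 136 212 211 208 208]
142 [145 176 175 173 193 192 190 193 193 219 144 159 232 232 171 144 148 142
 158 192 134  85  79  84  77  65  65 108  60  37 142 216 213 218 216]
[ 0.41008895 -0.15844559  0.20022691]
```

```bash
python3 -c "
from workcell import manip
print(manip.sign_off())"
```

```text
the job is handed in; nothing more can be done
None
```

The job is handed in at about 45 s of the 210 s allowed; sign-off returned no verdict. My last checks showed the lid flat in the middle of the mat, all five capsules in the hopper, the tray flush against the base and centred to within about 2 mm, and the cup standing near the tray's middle.

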